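# Shut the flip lids along a row of agar vials

### The job

The agar has set in the four vials that stand side by side in the front row of the blue rack: run your closed fingertips along the row to fold their flip lids over, and press every one of the four fully shut, so that the agar does not dry out. Leave the empty vial that stands apart at the end of that row open. Only touch and press, gently: do not pick up or tip the rack or any vial, do not shove the rack along the bench, and leave the things lying about where they are.

Things in the scene. Friction and masses are not known exactly. Their poses are not given: they have to be found in the camera images.
- rack: Blue metal tube rack, 68 (x) x 188 (y) x 88 (z) mm, loose on the bench, 0.6 to 0.9 kg with its vials. Origin: centre of its underside, z up, long side along y, -x side to the robot. Two rows of six holes: front row x = -15, back row x = +15 mm; holes at y = -75, -45, -15, +15, +45, +75 mm. Front row: agar vials at y = +15, -15, -45, -75, none at +45, the empty vial at +75.
- row_start (a point): Centre of the rim of the agar vial nearest the gap (lid_1; rack y = +15 mm), 96 mm above the bench. The four agar vials, clear with beige agar, stand firmly in the rack, rims 21 mm across. Each has a white round flip lid, 22 mm across, 4 mm thick, hinged at the rim on the vial's +y side, 11.5 mm from its axis, hinge axis along rack x; a thumb tab makes it 25.5 mm long.
- row_end (a point): Centre of the rim of the last agar vial (lid_4; rack y = -75 mm), 96 mm above the bench. An open lid stands up at its vial's +y side; shut, it lies on the rim, its free end to -y, its top 100 mm above the bench. It is shut by pushing its outer face towards -y and over, then down; pushing a half-open lid towards +y opens it again.
- spare_rim (a point): Centre of the rim of the empty vial, apart from the others (rack y = +75 mm), 96 mm above the bench; its lid is like theirs and also stands at its +y side.
- lid_1 (a joint): Hinge of the flip lid of agar vial 1 (row position y = +15 mm in the rack's frame). 0 = fully shut, grows as it opens, about 1.57 = standing upright, up to 2.1. It starts standing open at 1.45 to 1.85. The hinge is stiff (about 0.01 N m) and the lid stays at whatever angle it is left; the last of the closing takes a press on top, about 0.5 N at the tab (5 N is ample).
- lid_2 (a joint): Hinge of the flip lid of agar vial 2 (row position y = -15 mm in the rack's frame). 0 = fully shut, grows as it opens, about 1.57 = standing upright, up to 2.1. It starts standing open at 1.45 to 1.85. The hinge is stiff (about 0.01 N m) and the lid stays at whatever angle it is left; the last of the closing takes a press on top, about 0.5 N at the tab (5 N is ample).
- lid_3 (a joint): Hinge of the flip lid of agar vial 3 (row position y = -45 mm in the rack's frame). 0 = fully shut, grows as it opens, about 1.57 = standing upright, up to 2.1. It starts standing open at 1.45 to 1.85. The hinge is stiff (about 0.01 N m) and the lid stays at whatever angle it is left; the last of the closing takes a press on top, about 0.5 N at the tab (5 N is ample).
- lid_4 (a joint): Hinge of the flip lid of agar vial 4 (row position y = -75 mm in the rack's frame). 0 = fully shut, grows as it opens, about 1.57 = standing upright, up to 2.1. It starts standing open at 1.45 to 1.85. The hinge is stiff (about 0.01 N m) and the lid stays at whatever angle it is left; the last of the closing takes a press on top, about 0.5 N at the tab (5 N is ample).
- spare_lid (a joint): Hinge of the flip lid of the empty vial (y = +75 mm in the rack's frame), same make and same values; starts open at 1.5 to 1.8 and is to stay open.
- lid_1_tab (a point): Point on the outer (upper) face of lid_1 23 mm from its hinge, on the thumb tab at the free end; the best place to press that lid down. 99.8 mm above the bench when the lid is shut.
- lid_2_tab (a point): Point on the outer (upper) face of lid_2 23 mm from its hinge, on the thumb tab at the free end; the best place to press that lid down. 99.8 mm above the bench when the lid is shut.
- lid_3_tab (a point): Point on the outer (upper) face of lid_3 23 mm from its hinge, on the thumb tab at the free end; the best place to press that lid down. 99.8 mm above the bench when the lid is shut.
- lid_4_tab (a point): Point on the outer (upper) face of lid_4 23 mm from its hinge, on the thumb tab at the free end; the best place to press that lid down. 99.8 mm above the bench when the lid is shut.
- shut_vial_1: Shut agar vial standing loose in the back row of the rack at y = -45 mm, 21 mm across, 96 mm tall; origin at the centre of its foot. Not to be taken out.
- shut_vial_2: Shut agar vial standing loose in the back row of the rack at y = 45 mm, 21 mm across, 96 mm tall; origin at the centre of its foot. Not to be taken out.
- tweezers: steel tweezers, 16x130x9 mm, lying in front of the rack; a bystander, origin at the centre of its underside.
- petri_single: petri dish with pink agar, 91 mm across, 17 mm high, on the bench to the rack's left; a bystander, origin at the centre of its underside.
- marker_red: felt marker with a red cap, 17x136x18 mm, lying on the bench; a bystander, origin at the centre of its underside.
- timer: white lab timer, 70x64x17 mm, on the bench; a bystander, origin at the centre of its underside.
- pen_1: ball pen, 12x145x9 mm, lying on the blue folder; a bystander, origin at the centre of its underside.
- colony_counter: Colony counter, a fixed cream box 320 (x) x 240 (y) x 58 mm behind the rack, nearly square to the bench; origin at the centre of its underside. Its ring lamp overhangs the front part: a ring 140 mm across, 258 to 293 mm above the bench, centre 78 mm in front (-x) of the origin, front edge 150 mm in front of it. Keep the hand and wrist clear of it, crossing in front of it.
Mind the look-alikes: they are no part of the job. Of the things that look like the rack, the larger one is meant.

How it is judged (in metres and radians):
At the end, for the whole second after the job is handed in: All four agar lids are shut (each less than 0.08 rad, about 2 mm at the tab, from fully home), the empty vial's lid still stands open (over 1.2 rad), and the rack stands upright on the bench within 25 mm of where it was, at rest, with the two shut vials seated in it (value of joint each of lid_1, lid_2, lid_3, lid_4 below 0.08 rad and value of joint spare_lid above 1.2 rad and angle between rack's own z axis and vertical below 0.05 rad and distance of rack from where it was at the start of the episode below 0.025 m and linear speed of rack below 0.01 m/s and height (world z) of rack below 0.006 m and z of each of shut_vial_1, shut_vial_2 in the frame of rack below 0.015 m); the robot touches nothing.
It fails at once if the lid of the empty vial is folded down (value of joint spare_lid below 1.2 rad).
It fails at once if the rack is lifted or tipped, or a shut vial is pulled up out of it (height (world z) of rack above 0.01 m or angle between rack's own z axis and vertical above 0.12 rad or z of any of shut_vial_1, shut_vial_2 in the frame of rack above 0.02 m).
It fails at once if the rack is shoved more than 25 mm along the bench (distance of rack from where it was at the start of the episode above 0.025 m).
It fails at once if the fingers bear on the rack or its vials with more than 40 N (contact force between the fingers and rack above 40 N).
It fails at once if a bystander is moved more than 25 mm (distance of any of tweezers, petri_single, marker_red, timer, pen_1 from where it was at the start of the episode above 0.025 m).
It also fails if it takes over 48 s, if anything falls off the work surface, if the arm or the gripper's body presses on something with over 40 N, if the wrist force passes 120 N, or if a joint passes its speed limit or range.

### The arm

A 6-joint arm with a two-finger parallel gripper is mounted at the origin on a cart in front of the work surface, level with it; the furniture and walls round the work are solid. World frame = base frame: x ahead of the robot, y to its left, z up, the work surface at z = 0. Lengths are in mm, angles in rad, forces in N, time in s.
With the tool pointing down it reaches from about 400 to 925 mm from the base axis. Payload 12.5 kg.
Tool frame: the origin (TCP) lies at the very end of the fingers, on their centre line; the grasp point (between the pads) lies 19 mm behind it; z points along the fingers, y is the direction in which the jaws open and shut (so a half turn about z gives the same grasp; the last joint's range is limited). The gripper opens to 95 mm and grips with 3 to 60 N. Pads are 20 mm wide; open, the fingers measure 119 mm over their backs; the gripper's body (75 mm by 180 mm) begins 59 mm behind the grasp point.
Start: joints at [-1.33, 0.491, 1.559, -0, 1.092, -0.106], TCP at [212.455, -587.803, 194.361] pointing down, gripper open.
Joint ranges: [-3.1, 3.1], [-0.84, 2.19], [0.05, 2.79], [-1.13, 4.28], [0.06, 2.93], [-2.69, 2.69]. Speed limits (rad/s): [2.22, 2.22, 2.79, 3.14, 3.14, 3.14].

### API

Orientations are given as [roll, pitch, yaw] about the fixed x, y, z axes, in that order (R = Rz(yaw) Ry(pitch) Rx(roll)).
In Python, from cell import env, read_camera, get_calibration gives the robot as it stands.
- The arm moves only by the tool arm_command, never from a script. Its argument "targets" is a list of rows, each a list of 3 entries, a list of its own where there are three numbers: the turn, a rotation vector about the tool's x, y, z in rad, then the shift along the tool's x, y, z in m, then the closure in counts, from 0 (fully open) to 255 (shut). In form: [[[rx, ry, rz], [tx, ty, tz], fingers], ...]. A call has 1 to 8 rows; each row is the pose to reach, as a shift and turn from the pose commanded when the call began, along the tool's axes at that moment; what a row does not reach only later rows make up. A row lasts 1/10 s, in which the tool goes at most 50 mm and 8.59 degrees, less where a joint would pass 70% of its speed; a pose out of reach is approached as far as the arm can. A call with a gripper value outside its range is refused whole. The fingers move at their own pace and stop on an object; the grip force is fixed at half the most. Time passes only in rows, so rows that repeat a pose let the fingers close. It gives the time, the measured TCP pose, the force and the opening at its end, in the units of the state.
- env.state(): the state, without advancing time (a new reading comes with each control period).
- read_camera(name): name is "scene" or "top" or "wrist"; returns (picture, depth): 384x512x3 uint8, blue, green, red; 384x512 float32, mm along the optical axis (not along the pixel's ray), 0 where there is no reading.
- get_calibration(name): a dict with "vfov" (degrees; the focal length in pixels is half the picture's height over the tangent of half this angle, whatever the lens; pixels are square), "cx", "cy" (the principal point, pixels), "world_from_camera" (4x4, takes a point from camera to world coordinates). Camera axes: x right, y down, z forward; pixel columns grow to the right and rows downward; lengths in mm; the calibration is good to about 2 mm. The wrist camera is an equidistant fisheye: a pixel r from the principal point sees the ray r / f radians off the axis. A picture is of the moment at which its call begins: read the wrist's pose just before it. get_calibration takes no time and is no camera call; for the wrist camera it gives the pose at the moment of the call.
- env.job_done(): hands the job in, once; it reports no verdict.
The state is a dict: "t": time; "joints": joint angles; "qvel": joint speeds; "tau": joint torques, N m; "eef_pos": TCP position; "tcp_rot": TCP orientation; "ft_force": force on the tool from outside, world axes, zero at the start; "moment": the same for the moment, N m; "opening": opening from 0.0 (shut) to 1.0 (fully open).
Only numpy, scipy, OpenCV 4.12 (cv2) and the standard library are available. Lean on these libraries where they do the work, as an engineer would, in place of code of your own. Each camera call takes 0.05 s, during which the arm holds its last target.

## Working session

There is one attempt and no reset: what is moved stays moved. The work goes in short steps, Python scripts to look and compute and a tool call to move; the robot and the scene stay as the last step left them, time stands still between calls to the robot, and variables do not carry over. Pictures are saved under pics/ and viewed, and the job is handed in when it is done.

Besides the shell and the picture viewer there is one more tool, called after "Emit:" as a command line: name --argument value ..., lists and objects as JSON in quotes. arm_command: Moves the arm, as the interface text tells. Its arguments: {"type":"object","properties":{"targets":{"type":"array"}},"required":["targets"]}

```bash
ls; mkdir -p pics
python3 - <<'E'
from cell import env, read_camera, get_calibration
import cv2,numpy as np
print(env.state())
for n in ["scene","top","wrist"]:
    c=get_calibration(n); print(n,c)
    p,d=read_camera(n); cv2.imwrite(f"pics/{n}0.png",p); np.save(f"{n}0.npy",d)
E
```

```text
pics
{'t': 0.0, 'joints': array([-1.32961647e+00,  4.91580067e-01,  1.55948855e+00,  2.11614728e-05,
        1.09169401e+00, -1.05614234e-01]), 'qvel': array([-0.00115096,  0.00036992, -0.00127288,  0.00037853, -0.00103407,
        0.00037261]), 'tau': array([ 1.65268430e-03, -6.12645721e+01, -2.58181679e+01,  6.92602526e-02,
        4.82395291e-02, -1.26359155e-04]), 'eef_pos': array([ 212.37766098, -587.5075508 ,  193.73555996]), 'tcp_rot': array([-3.14043117e+00, -1.41999492e-04,  3.46784238e-01]), 'ft_force': array([ 0.00554419,  0.34828519, -1.04759345]), 'moment': array([-0.06551971,  0.00880571,  0.00854526]), 'opening': 1.0000266254327554}
scene {'vfov': 54.59823503783031, 'cx': 262.0544838819627, 'cy': 190.4340070991926, 'world_from_camera': array([[ 6.35103624e-01, -4.94835627e-01,  5.93111363e-01,
        -1.40283068e+02],
       [-7.72422768e-01, -4.09386120e-01,  4.85557485e-01,
        -5.98383067e+02],
       [ 2.54041734e-03, -7.66512040e-01, -6.42224913e-01,
         8.66609088e+02],
       [ 0.00000000e+00,  0.00000000e+00,  0.00000000e+00,
         1.00000000e+00]]
[... 198 characters left out ...]
  [-9.99841467e-01, -1.50238162e-02,  9.55644552e-03,
        -2.72083352e+01],
       [-6.55197635e-03, -1.88618221e-01, -9.82028634e-01,
         1.29941309e+03],
       [ 0.00000000e+00,  0.00000000e+00,  0.00000000e+00,
         1.00000000e+00]])}
wrist {'vfov': 65.70646984690485, 'cx': 253.28167793461387, 'cy': 188.85855432872108, 'world_from_camera': array([[ 3.39654713e-01, -8.97744302e-01, -2.80517100e-01,
         2.91726569e+02],
       [-9.40549381e-01, -3.24589360e-01, -1.00043035e-01,
        -5.59380182e+02],
       [-1.23980163e-03,  2.97820273e-01, -9.54621154e-01,
         3.85590816e+02],
       [ 0.00000000e+00,  0.00000000e+00,  0.00000000e+00,
         1.00000000e+00]])}
```

View pics/scene0.png

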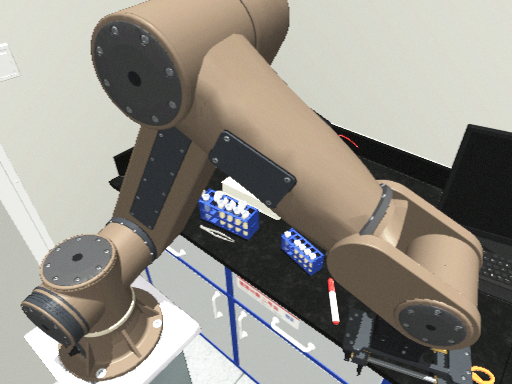

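View pics/top0.png

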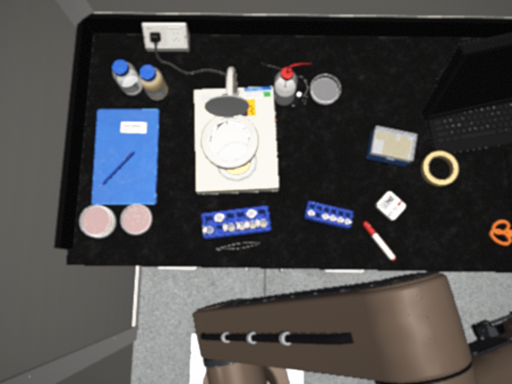

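View pics/wrist0.png

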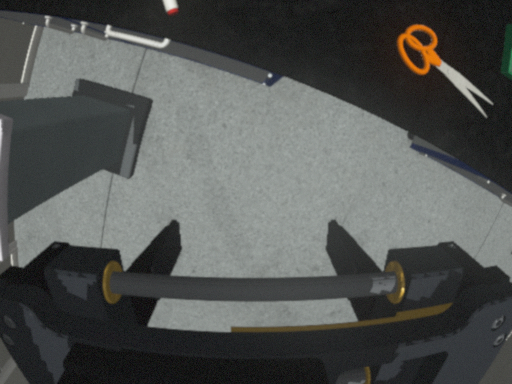

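The top view shows two blue racks. The larger is at about (236,222), with tweezers below it, and the smaller look-alike is at about (329,214). The ring lamp is at (230,141). I'll zoom in and measure.

```bash
cat > h.py <<'E'
import cv2,numpy as np
from cell import env, read_camera, get_calibration
def ray(n,uv,c=None):
    c=c or get_calibration(n); f=192/np.tan(np.radians(c['vfov']/2))
    x=(uv[0]-c['cx'])/f; y=(uv[1]-c['cy'])/f
    if n=='wrist':
        r=np.hypot(x,y); s=np.sin(r)/r if r>1e-9 else 1; d=np.array([x*s,y*s,np.cos(r)])
    else: d=np.array([x,y,1.])
    T=c['world_from_camera']; return T[:3,3],T[:3,:3]@d
def onz(n,uv,z,c=None):
    o,d=ray(n,uv,c); return o+d*(z-o[2])/d[2]
def proj(n,P,c=None):
    c=c or get_calibration(n); f=192/np.tan(np.radians(c['vfov']/2))
    T=c['world_from_camera']; q=T[:3,:3].T@(np.asarray(P,float)-T[:3,3])
    if n=='wrist':
        rr=np.hypot(q[0],q[1]); th=np.arctan2(rr,q[2]); return c['cx']+f*th*q[0]/rr, c['cy']+f*th*q[1]/rr
    return c['cx']+f*q[0]/q[2], c['cy']+f*q[1]/q[2]
E
python3 - <<'E'
from h import *
p=cv2.imread("pics/top0.png")
cv2.imwrite("pics/topz.png",cv2.resize(p[185:265,185:285],None,fx=7,fy=7,interpolation=cv2.INTER_CUBIC))
s=cv2.imread("pics/scene0.png")
cv2.imwrite("pics/scenez.png",cv2.resize(s[175:255,185:285],None,fx=7,fy=7,interpolation=cv2.INTER_CUBIC))
h=cv2.cvtColor(p,cv2.COLOR_BGR2HSV)
m=cv2.inRange(h,(105,120,60),(130,255,255)); m[:,:195]=0;m[:,280:]=0;m[:200]=0;m[245:]=0
cs,_=cv2.findContours(cv2.morphologyEx(m,cv2.MORPH_CLOSE,np.ones((9,9))),0,2)
c=max(cs,key=cv2.contourArea);r=cv2.minAreaRect(c);print(r)
for b in cv2.boxPoints(r): print(b,onz('top',b,88)[:2],onz('top',b,0)[:2])
print(onz('top',(230,121),270), onz('top',(230,193),58))
E
```

```text
((235.67437744140625, 221.76495361328125), (27.685455322265625, 70.2420883178711), 83.21102905273438)
[199.16321 212.17105] [486.21527887 139.11505393] [498.48844402 151.19719036]
[268.91278 203.86752] [512.74044363 -55.58771829] [526.94046142 -57.64926585]
[272.18555 231.35886] [435.79716969 -65.45684535] [444.40784049 -68.23531036]
[202.43597 239.66238] [409.781604   126.95893997] [416.5024407  138.15802665]
[689.33098211  47.04267518 270.        ] [547.61170234  56.38148545  58.        ]
```

View pics/topz.png

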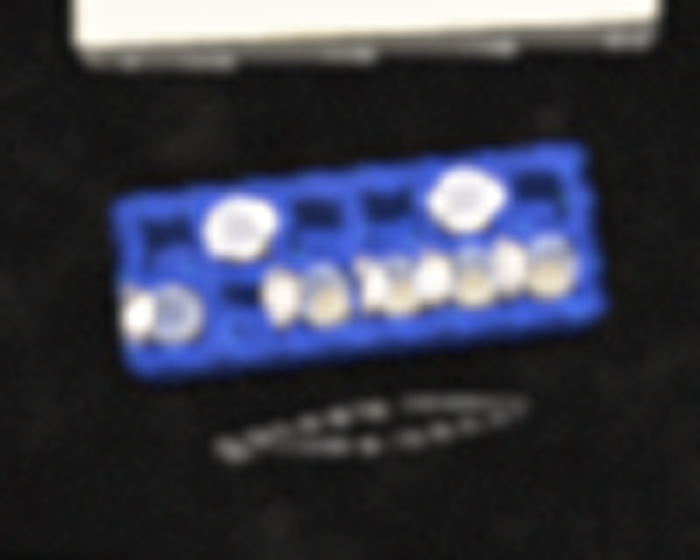

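View pics/scenez.png

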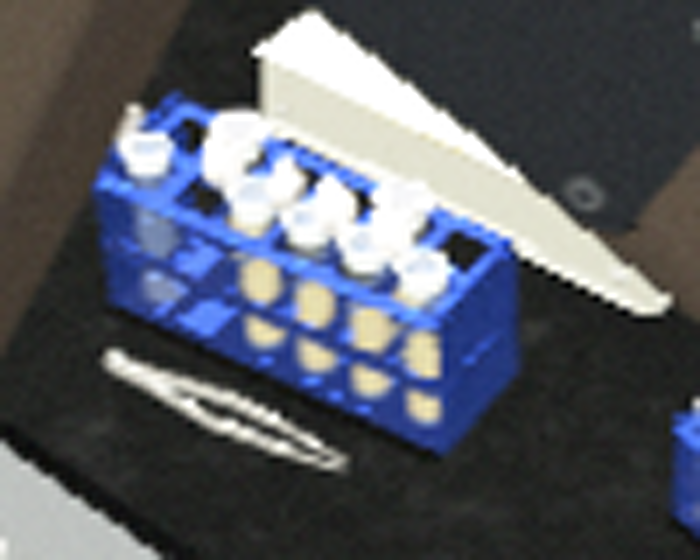

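The larger rack has the spare vial at its left (209,230), the gap next, then four agar vials on to (263,223). All the lids stand on the +y side. The lamp and counter are behind the rack. I'll work out the pose from the rims and plan the approach, with the wrist camera turned to the robot's side, away from the lamp.

```bash
cat >> h.py <<'E'
from scipy.spatial.transform import Rotation as Ro
def delta(p,yaw,p0=None,rot0=None):
    s=env.state(); p0=s['eef_pos'] if p0 is None else np.array(p0,float)
    R0=Ro.from_euler('xyz',s['tcp_rot'] if rot0 is None else rot0)
    R=Ro.from_euler('xyz',[np.pi,0,yaw])
    return (R0.inv()*R).as_rotvec(), R0.inv().apply(np.array(p,float)-p0)/1000
E
python3 - <<'E'
from h import *
a=onz('top',(209.6,230),96);b=onz('top',(263.4,223.1),96)
print(a,b,np.linalg.norm(a-b)); d=(a-b)[:2]; print(np.arctan2(-d[0],d[1]))
yaw=np.arctan2(-d[0],d[1]); ex=np.array([np.cos(yaw),np.sin(yaw)]);ey=np.array([-ex[1],ex[0]])
print("origin",(a[:2]+b[:2])/2+15*ex)
s=(197.6,197)
for uv in [(267.1,205.4),(201.4,213.6)]: print(onz('top',uv,88))
g=(a[:2]+b[:2])/2+40*ey
print(g, delta([420,40,230],0.13+np.pi))
E
```

```text
[436.01555492 107.22566742  96.        ] [457.44461576 -40.74435447  96.        ] 149.51365164010267
0.1438204035879391
origin [461.57522024  35.39053316]
[508.31580683 -50.55678778  88.        ]
[482.28762259 132.69740989  88.        ]
[440.99708087  72.82768288] (array([-5.30067906e-05, -1.24116728e-03, -2.92479493e+00]), array([ 0.40856753, -0.51970546, -0.03565529]))
```

Emit:
arm_command --targets '[[[0,0,-0.14],[0.025,-0.027,-0.005],255],[[0,0,-0.28],[0.05,-0.053,-0.01],255],[[0,0,-0.42],[0.075,-0.08,-0.015],255],[[0,0,-0.56],[0.1,-0.106,-0.02],255],[[0,0,-0.7],[0.126,-0.132,-0.02],255],[[0,0,-0.84],[0.151,-0.159,-0.02],255],[[0,0,-0.98],[0.177,-0.185,-0.02],255],[[0,0,-1.12],[0.202,-0.212,-0.02],255]]'

```text
t: 0.95
eef_pos: [330.7, -318.4, 214.3]
tcp_rot: [3.142, 0.0, 1.472]
ft_force: [0.9, 0.8, -0.3]
opening: 0.385
```

Run:
```python
from h import *
print(env.state()); print(delta([430,40,215],0.14+np.pi))
```

```text
{'t': 0.95, 'joints': array([-9.10389041e-01,  2.30842240e-01,  1.92045723e+00,  6.49736717e-06,
        9.90184693e-01, -8.11960060e-01]), 'qvel': array([ 0.68337229, -0.20995836,  0.30322032,  0.00215444, -0.09123709,
       -0.71199353]), 'tau': array([ -6.5465194 , -40.19276977, -24.4361186 ,  -0.05076732,
         0.29810099,   1.13545742]), 'eef_pos': array([ 330.74568121, -318.3730743 ,  214.31813336]), 'tcp_rot': array([3.14151406e+00, 7.49885760e-05, 1.47236378e+00]), 'ft_force': array([ 0.88413762,  0.83955503, -0.28290369]), 'moment': array([-0.05460879, -0.05811684, -0.04213708]), 'opening': 0.38495732852227693}
(array([-1.19489292e-05,  1.24420404e-04, -1.80922887e+00]), array([ 0.36639238,  0.06355529, -0.00070435]))
```

Emit:
arm_command --targets '[[[0,0,-0.14],[0.04,0.007,0],255],[[0,0,-0.28],[0.08,0.014,0],255],[[0,0,-0.42],[0.12,0.021,0],255],[[0,0,-0.56],[0.16,0.028,0],255],[[0,0,-0.7],[0.2,0.035,0],255],[[0,0,-0.84],[0.24,0.042,0],255],[[0,0,-0.98],[0.28,0.049,0],255],[[0,0,-1.12],[0.32,0.056,0],255]]'

```text
t: 1.75
eef_pos: [419.4, -5.6, 214.4]
tcp_rot: [-3.142, 0.0, 2.592]
ft_force: [0.4, -0.7, 0.7]
opening: 0.004
```

Run:
```python
from h import *
print(env.state()['joints']); print(delta([430,40,215],0.14+np.pi))
```

```text
[-1.71098859e-01  1.71099204e-01  2.00202595e+00 -1.26839587e-04
  9.68205400e-01 -1.19272368e+00]
(array([-9.75943285e-05,  2.70780744e-04, -6.89099623e-01]), array([ 0.01477637,  0.04444465, -0.0006111 ]))
```

Emit:
arm_command --targets '[[[0,0,-0.14],[0.003,0.009,0],255],[[0,0,-0.28],[0.006,0.018,0],255],[[0,0,-0.42],[0.009,0.027,0],255],[[0,0,-0.56],[0.012,0.036,0],255],[[0,0,-0.69],[0.015,0.044,0],255],[[0,0,-0.69],[0.015,0.044,0],255]]'

```text
t: 2.35
eef_pos: [429.7, 38.6, 214.2]
tcp_rot: [3.142, -0.0, -3.004]
ft_force: [0.2, 0.6, 0.2]
opening: 0.006
```

Run:
```python
from h import *
c=get_calibration('wrist'); print(c['world_from_camera']); print(env.state()['ft_force'],env.state()['eef_pos'])
p,d=read_camera('wrist'); cv2.imwrite("pics/w1.png",p); np.save("w1.npy",d)
import pickle; pickle.dump(c,open('w1.pkl','wb'))
```

```text
[[-1.37387709e-01  9.45494102e-01  2.95238075e-01  3.45435210e+02]
 [ 9.90517298e-01  1.31047500e-01  4.12557362e-02  2.64859031e+01]
 [ 3.16843691e-04  2.98106451e-01 -9.54532578e-01  4.05987696e+02]
 [ 0.00000000e+00  0.00000000e+00  0.00000000e+00  1.00000000e+00]]
[0.18950021 0.58163478 0.17780265] [429.71114724  38.58780847 214.22232976]
```

View pics/w1.png

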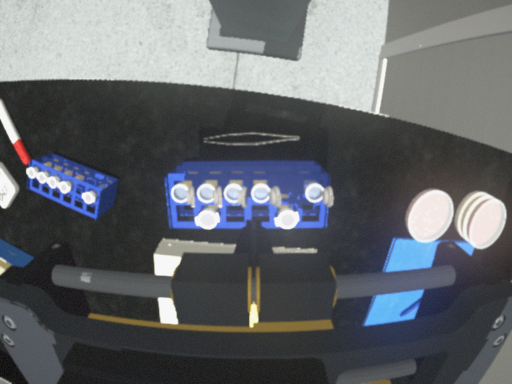

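The wrist view has +y to the right. The front row lies at about v=192: the agar rims at u≈181, 207, 233 and 261, and the spare at 315. I'll zoom in and measure.

Run:
```python
from h import *
p=cv2.imread("pics/w1.png")
z=cv2.resize(p[155:240,155:345],None,fx=4.2,fy=4.2,interpolation=cv2.INTER_CUBIC); cv2.imwrite("pics/w1z.png",z)
```

```text
(no output)
```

View pics/w1z.png

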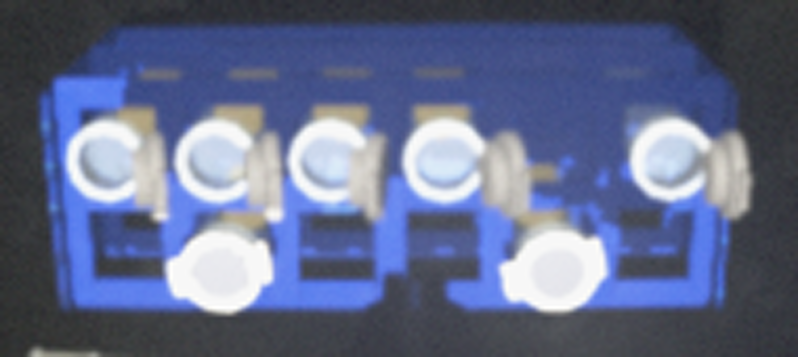

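Run:
```python
from h import *
import pickle; c=pickle.load(open('w1.pkl','rb'))
P=[]
for u,v in [(106,159),(218,161),(331,160),(443,159),(670,158)]:
    P.append(onz('wrist',(155+(u+.5)/4.2-.5,155+(v+.5)/4.2-.5),96,c)[:2])
P=np.array(P); ys=np.array([-75,-45,-15,15,75.])
print(P)
# fit line with unit scale
A=np.polyfit(ys,P[:,0],1),np.polyfit(ys,P[:,1],1); print(A)
yaw=np.arctan2(-A[0][0],A[1][0]); print('yaw',yaw,'scale',np.hypot(A[0][0],A[1][0]))
res=[P[i]-[np.polyval(A[0],ys[i]),np.polyval(A[1],ys[i])] for i in range(5)]; print(np.round(res,1))
# fingertip seen
s=env.state();print(s['eef_pos'],proj('wrist',s['eef_pos'],c))
for u,v in [(70,80),(55,310)]: print(onz('wrist',(155+u/4.2,155+v/4.2),88,c))
```

```text
[[456.80022368 -40.94207712]
 [453.11496396 -10.69710739]
 [448.70335268  18.89338837]
 [444.40590803  47.85653243]
 [435.92345158 107.45661515]]
(array([-1.40380019e-01,  4.46526160e+02]), array([ 0.98714903, 33.39781156]))
yaw 0.1412603701923894 scale 0.9970806170030995
[[-0.3 -0.3]
 [ 0.3  0.3]
 [ 0.1  0.3]
 [-0.  -0.3]
 [-0.1  0. ]]
[429.62246273  38.20324865 214.20862871] (np.float64(253.25209816350318), np.float64(222.8974519135223))
[439.07395807 -53.71966193  88.        ]
[508.20637059 -55.06442582  88.        ]
```

Emit:
arm_command --targets '[[[0,0,0],[-0.008,0.022,0.0],255],[[0,0,0.002],[-0.016,0.044,0.02],255],[[0,0,0.004],[-0.016,0.044,0.05],255],[[0,0,0.004],[-0.016,0.044,0.076],255],[[0,0,0.004],[-0.016,0.044,0.076],255]]'

```text
t: 2.9
eef_pos: [438.1, 83.4, 136.1]
tcp_rot: [3.141, -0.005, -3.014]
ft_force: [-1.5, -0.4, 1.0]
opening: 0.006
```

Run:
```python
from h import *
s=env.state();print(s['eef_pos'],s['tcp_rot'],s['ft_force'])
c=get_calibration('wrist')
p,d=read_camera('wrist'); 
e=s['eef_pos'];print('tip px',proj('wrist',e,c),'row',(e[1]-33.4)/.99)
for y in(-75,15,75): print(y,proj('wrist',[446.5-.1407*y,33.4+.99*y,96],c))
cv2.imwrite("pics/w2.png",cv2.resize(p,None,fx=1.5,fy=1.5,interpolation=cv2.INTER_CUBIC))
q,_=read_camera('scene'); cv2.imwrite("pics/s2.png",q)
print(delta([439.3,83.9,103.5],0.141+np.pi))
```

```text
[438.14790581  83.39777636 136.08821062] [ 3.14129493 -0.00508602 -3.01384415] [-1.45951984 -0.39951563  1.04592923]
tip px (np.float64(253.78839067332703), np.float64(223.10951905845448)) row 50.502804400733794
-75 (np.float64(114.0985129850863), np.float64(205.7492363640087))
15 (np.float64(211.13162195895706), np.float64(205.5758109924822))
75 (np.float64(282.84528305256424), np.float64(204.69251614745832))
(array([-5.20370916e-05, -6.29104707e-04, -1.22828877e-02]), array([0.00037913, 0.00053021, 0.03522558]))
```

View pics/w2.png

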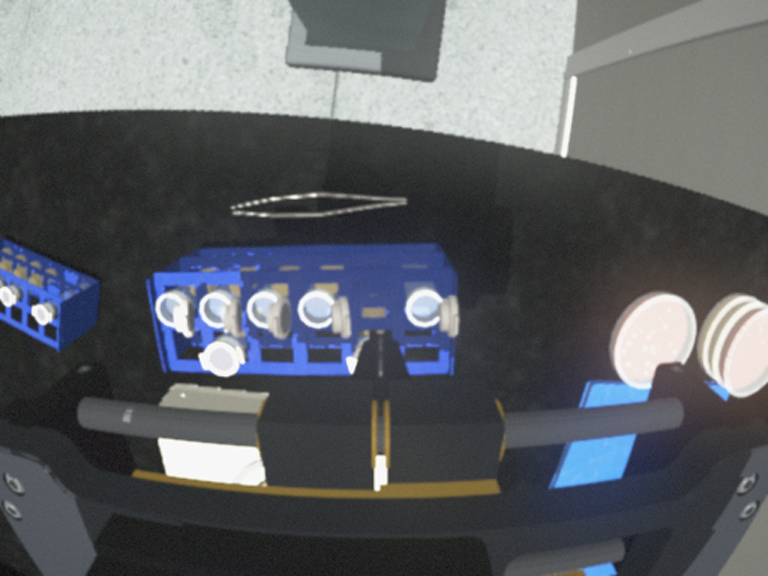

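View pics/s2.png

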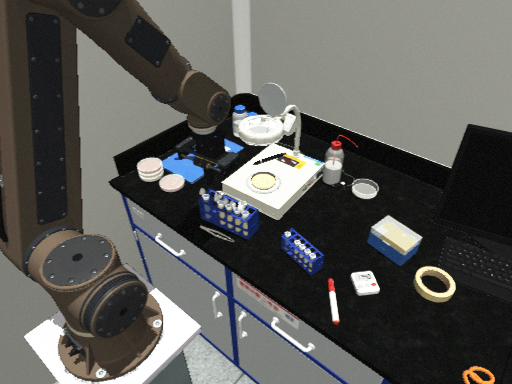

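The tip sits in the gap at (380,335) of the enlarged view, between the lid_1 vial and the spare. Everything else is undisturbed. Next I'll lower and sweep.

Emit:
arm_command --targets '[[[0,0,0],[-0.0005,0,0.012],255],[[0,0,0],[-0.001,0,0.024],255],[[0,0,0],[-0.001,0,0.033],255],[[0,0,0],[-0.001,0,0.033],255]]'

```text
t: 3.4
eef_pos: [440.7, 83.7, 105.4]
tcp_rot: [-3.142, -0.0, -3.011]
ft_force: [-0.4, -0.0, -0.3]
opening: 0.003
```

Emit:
arm_command --targets '[[[0,0,0],[0,0,0],255],[[0,0,0],[0,-0.006,0],255],[[0,0,0],[0,-0.012,0],255],[[0,0,0],[0,-0.018,0],255],[[0,0,0],[0,-0.023,0],255],[[0,0,0],[0,-0.028,0],255],[[0,0,0],[0,-0.033,0],255],[[0,0,0],[0,-0.038,0],255]]'

```text
t: 4.2
eef_pos: [445.7, 45.7, 105.3]
tcp_rot: [-3.142, -0.0, -3.01]
ft_force: [0.1, 0.8, 0.5]
opening: 0.006
```

Run:
```python
from h import *
s=env.state();print(s['eef_pos'],s['tcp_rot'],s['ft_force'])
c=get_calibration('wrist')
p,d=read_camera('wrist'); e=s['eef_pos'];print('row',(e[1]-33.4)/.99, 'dx',e[0]-(446.5-.1421*(e[1]-33.4)))
cv2.imwrite("pics/w3.png",cv2.resize(p[170:300,80:340],None,fx=3,fy=3,interpolation=cv2.INTER_CUBIC))
```

```text
[445.66262751  45.73968784 105.30641517] [-3.14150918e+00 -9.33368188e-06 -3.01049765e+00] [0.13301779 0.76465722 0.51192107]
row 12.464331149223403 dx 0.9160971495499552
```

View pics/w3.png

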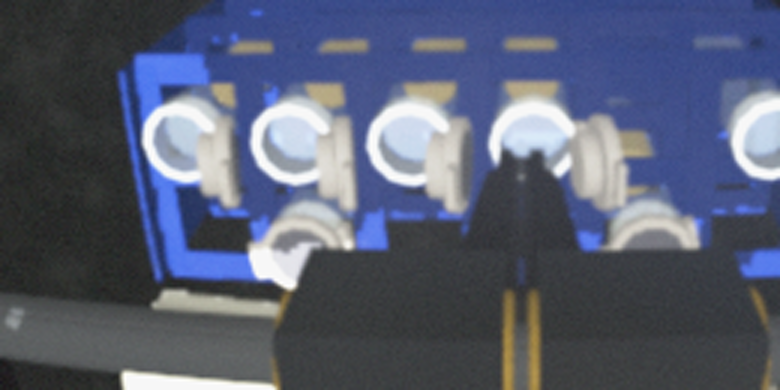

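Lid_1, at (600,160) in the zoom, still stands, although the reported tip position is past it. I'll check the depth of the tip and lids before doing anything else.

Run:
```python
from h import *
s=env.state();print(s['t'],s['eef_pos'],s['ft_force'],s['joints'])
c=get_calibration('wrist')
p,d=read_camera('wrist')
def pt(u,v):
    o,r=ray('wrist',(u,v),c); R=c['world_from_camera'][:3,:3]
    D=d[int(round(v)),int(round(u))]; zc=(R.T@r)[2]; return D,o+r*D/zc
for u,v in [(253,223),(253,226),(253,230),(253,240),(250,224),(257,224),(280,222),(283,220),(286,224),(258,208),(228,225),(258,217)]:
    D,P=pt(u,v); print((u,v),D,np.round(P,1))
print(proj('wrist',s['eef_pos'],c))
q,_=read_camera('scene'); cv2.imwrite("pics/s3.png",q); cv2.imwrite("pics/s3z.png",cv2.resize(q[120:240,150:300],None,fx=5,fy=5,interpolation=cv2.INTER_CUBIC))
t,_=read_camera('top'); cv2.imwrite("pics/t3z.png",cv2.resize(t[170:265,185:285],None,fx=6,fy=6,interpolation=cv2.INTER_CUBIC))
```

```text
4.25 [445.74729229  45.34488854 105.27646405] [ 0.16514428 -0.19041252 -0.02179737] [-4.61235011e-02  3.76356085e-01  2.07773974e+00 -2.76139099e-04
  6.87495779e-01 -1.74770955e+00]
(253, 223) 181.03607 [434.7  43.4 130.5]
(253, 226) 178.22533 [435.3  43.4 133.6]
(253, 230) 172.8771 [435.3  43.4 139.2]
(253, 240) 160.83011 [435.4  43.5 151.9]
(250, 224) 177.61414 [434.1  41.5 133.8]
(257, 224) 176.7055 [433.2  45.6 134.6]
(280, 222) 197.71088 [438.5  62.1 115. ]
(283, 220) 195.52899 [436.2  63.6 116.6]
(286, 224) 192.58643 [437.3  65.4 120.1]
(258, 208) 223.60579 [440.7  47.9  87.9]
(228, 225) 194.55482 [443.6  27.9 118.5]
(258, 217) 226.48099 [448.2  48.9  87.3]
(np.float64(253.79323197148898), np.float64(223.01904180284075))
```

View pics/s3z.png

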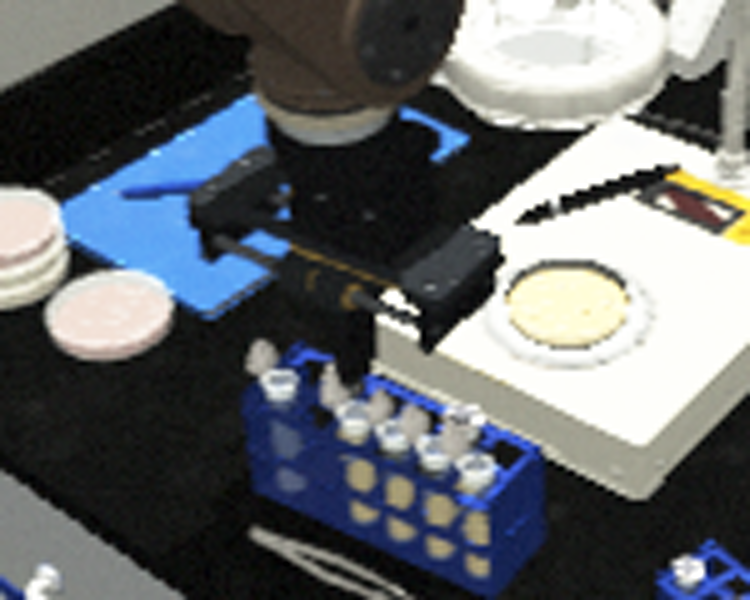

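View pics/t3z.png

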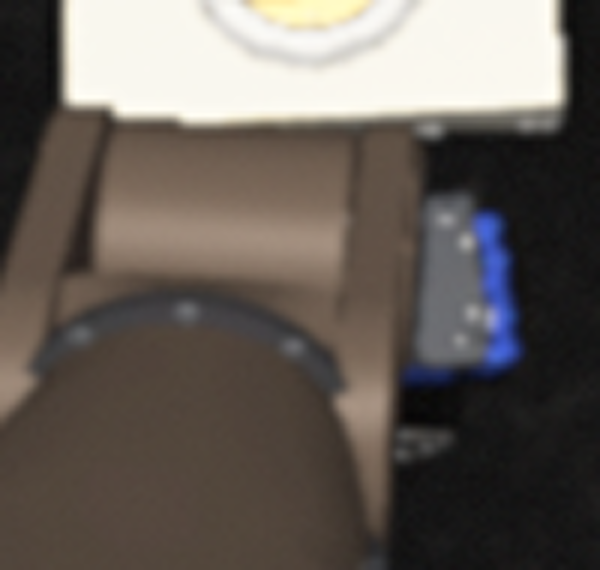

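Run:
```python
from h import *
s=env.state();print(s['t'],s['eef_pos'])
c=get_calibration('wrist')
p,d=read_camera('wrist'); np.save('d3.npy',d); R=c['world_from_camera'][:3,:3]
def pt(u,v):
    o,r=ray('wrist',(u,v),c); D=d[v,u]; return np.round(o+r*D/(R.T@r)[2],1)
for u in (249,251,253,255,258):
    print(u,[ (v,pt(u,v).tolist()) for v in range(217,227,1)])
for v in (226,230,236): print(v,[(u,pt(u,v)[[0,1,2]].tolist()) for u in range(236,274,2)])
print('front bottom expected', proj('wrist',s['eef_pos']+[-10,0,0],c))
```

```text
4.4 [445.60701059  46.11117955 105.27341542]
249 [(217, [448.8, 42.9, 87.5]), (218, [450.3, 43.1, 86.1]), (219, [450.8, 43.1, 86.8]), (220, [433.7, 41.5, 128.5]), (221, [434.3, 41.6, 128.7]), (222, [433.8, 41.6, 131.3]), (223, [434.1, 41.6, 132.1]), (224, [433.7, 41.6, 134.6]), (225, [433.8, 41.6, 135.7]), (226, [433.8, 41.7, 137.2])]
251 [(217, [449.1, 44.5, 86.5]), (218, [449.5, 44.5, 87.4]), (219, [450.8, 44.7, 86.4]), (220, [451.0, 44.7, 87.8]), (221, [452.5, 44.9, 86.2]), (222, [435.4, 43.0, 127.3]), (223, [435.1, 43.0, 129.5]), (224, [435.4, 43.0, 130.5]), (225, [435.4, 43.0, 131.9]), (226, [435.1, 43.0, 134.1])]
253 [(217, [448.9, 46.0, 86.6]), (218, [448.9, 46.0, 88.5]), (219, [450.2, 46.2, 87.3]), (220, [450.8, 46.2, 87.8]), (221, [452.0, 46.4, 87.0]), (222, [434.9, 44.2, 128.0]), (223, [435.3, 44.2, 128.8]), (224, [435.2, 44.2, 130.5]), (225, [435.0, 44.2, 132.3]), (226, [435.1, 44.2, 133.6])]
255 [(217, [448.8, 47.5, 86.1]), (218, [449.2, 47.6, 87.2]), (219, [449.9, 47.7, 87.6]), (220, [451.0, 47.8, 86.9]), (221, [451.5, 47.9, 87.6]), (222, [434.6, 45.4, 128.5]), (223, [43
[... 1436 characters left out ...]
2.9]), (270, [448.8, 58.1, 106.7]), (272, [446.3, 58.8, 111.9])]
236 [(236, [469.1, 34.8, 81.8]), (238, [468.7, 36.4, 82.3]), (240, [434.6, 36.9, 150.1]), (242, [434.7, 38.0, 149.6]), (244, [434.3, 39.1, 150.1]), (246, [434.4, 40.2, 149.6]), (248, [433.8, 41.3, 150.5]), (250, [434.1, 42.4, 149.7]), (252, [435.0, 43.6, 147.5]), (254, [435.0, 44.8, 147.3]), (256, [434.5, 45.8, 147.9]), (258, [433.0, 46.7, 150.8]), (260, [433.1, 47.8, 150.2]), (262, [433.4, 49.0, 149.4]), (264, [432.6, 50.0, 150.7]), (266, [432.5, 51.1, 150.5]), (268, [433.2, 52.4, 148.9]), (270, [484.8, 67.0, 42.2]), (272, [465.2, 63.5, 82.2])]
front bottom expected (np.float64(255.657648443337), np.float64(210.0056753565121))
```

By depth, the closed fingers really end about 22 mm above the reported TCP (z≈127.5 against 105.3). The rack top reads 87 (true 88) and the lids 120, so the depth can be trusted. The tip passed above lid_1 without touching it. I'll go back to the gap and lower with that offset.

Emit:
arm_command --targets '[[[0,0,0],[0,0,-0.005],255],[[0,0,0],[0,0.013,-0.005],255],[[0,0,0],[0,0.026,-0.005],255],[[0,0,0],[0,0.038,-0.005],255],[[0,0,0],[0,0.038,0],255],[[0,0,0],[0,0.038,0.01],255],[[0,0,0],[0,0.038,0.018],255],[[0,0,0],[0,0.038,0.018],255]]'

```text
t: 5.25
eef_pos: [440.0, 83.6, 85.9]
tcp_rot: [3.142, -0.002, -3.011]
ft_force: [0.9, -0.1, 0.4]
opening: 0.002
```

```bash
cat > look.py <<'E'
from h import *
import sys
s=env.state(); c=get_calibration('wrist'); e=s['eef_pos']
print(s['t'],e,s['tcp_rot'],s['ft_force'],'row',(e[1]-33.4)/.99,'dx',e[0]-(446.5-.1421*(e[1]-33.4)))
p,d=read_camera('wrist'); R=c['world_from_camera'][:3,:3]
def pt(u,v):
    o,r=ray('wrist',(u,v),c); D=d[v,u]; return np.round(o+r*D/(R.T@r)[2],1)
for u in (250,253,257): print(u,[(v,pt(u,v).tolist()) for v in range(212,226,1)])
cv2.imwrite(sys.argv[1],cv2.resize(p[150:270,80:340],None,fx=3,fy=3,interpolation=cv2.INTER_CUBIC))
E
python3 look.py pics/w4.png
```

```text
5.25 [440.02727951  83.56652907  85.93226349] [ 3.14150223e+00 -2.37524830e-03 -3.01076335e+00] [ 0.9377117  -0.11253458  0.4142878 ] row 50.673261688714405 dx 0.6559432910339638
250 [(212, [460.5, 82.8, 13.8]), (213, [450.6, 81.8, 41.2]), (214, [451.1, 81.9, 42.2]), (215, [452.2, 82.0, 41.9]), (216, [452.5, 82.1, 43.4]), (217, [453.8, 82.2, 42.5]), (218, [454.7, 82.3, 42.3]), (219, [456.3, 82.5, 40.8]), (220, [428.3, 79.6, 108.7]), (221, [428.4, 79.7, 110.0]), (222, [428.1, 79.6, 112.2]), (223, [427.9, 79.6, 114.1]), (224, [428.3, 79.7, 114.7]), (225, [428.4, 79.7, 116.1])]
253 [(212, [461.6, 85.8, 10.1]), (213, [450.3, 84.4, 41.2]), (214, [450.9, 84.4, 42.0]), (215, [451.1, 84.5, 43.6]), (216, [452.6, 84.7, 42.3]), (217, [453.7, 84.8, 41.9]), (218, [454.2, 84.9, 42.8]), (219, [456.0, 85.1, 40.7]), (220, [456.0, 85.1, 43.1]), (221, [457.4, 85.3, 41.8]), (222, [429.6, 81.7, 108.1]), (223, [429.8, 81.7, 109.3]), (224, [429.3, 81.6, 112.0]), (225, [429.7, 81.7, 112.5])]
257 [(212, [463.1, 90.0, 5.0]), (213, [449.8, 87.7, 41.3]), (214, [450.8, 87.9, 40.9]), (215, [451.3, 87.9, 42.0]), (216, [452.1, 88.0, 42.4]), (217, [452.9, 88.2, 42.6]), (218, [454.1, 88.3, 42.0]), (219, [455.3, 88.5, 41.3]), (220, [428.0, 84.0, 108.0]), (221, [427.8, 83.9, 110.2]), (222, [427.9, 83.9, 111.4]), (223, [427.6, 83.8, 113.7]), (224, [427.5, 83.8, 115.3]), (225, [427.3, 83.8, 117.2])]
```

View pics/w4.png

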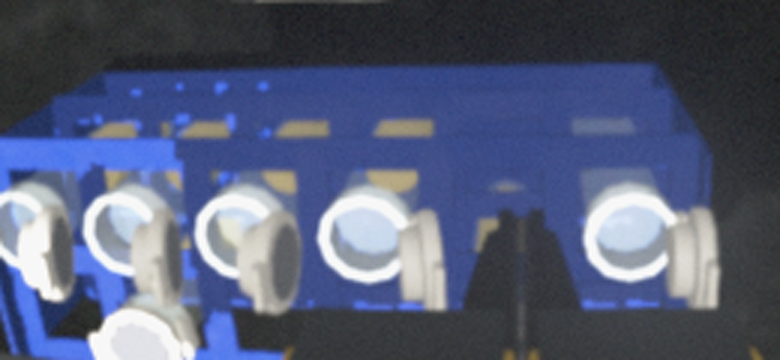

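The tip is now in the gap with its end at z≈108 and the lids on either side clear. I'll lower 4 mm and sweep.

Emit:
arm_command --targets '[[[0,0,0],[0,0,0.004],255],[[0,0,0],[0,-0.006,0.004],255],[[0,0,0],[0,-0.012,0.004],255],[[0,0,0],[0,-0.018,0.004],255],[[0,0,0],[0,-0.023,0.004],255],[[0,0,0],[0,-0.028,0.004],255],[[0,0,0],[0,-0.033,0.004],255],[[0,0,0],[0,-0.038,0.004],255]]'

```text
t: 6.1
eef_pos: [445.7, 45.7, 83.3]
tcp_rot: [-3.141, 0.0, -3.01]
ft_force: [0.6, 0.4, 0.0]
opening: 0.005
```

```bash
python3 look.py pics/w5.png
```

```text
6.1 [445.67813999  45.71376158  83.33529805] [-3.14143783e+00  6.50645982e-05 -3.01042008e+00] [0.61377779 0.44731583 0.04001998] row 12.438143008550998 dx 0.9279255130459205
250 [(212, [437.7, 42.0, 83.3]), (213, [437.6, 42.0, 85.3]), (214, [436.6, 41.9, 89.7]), (215, [436.6, 42.0, 91.5]), (216, [436.6, 42.0, 93.2]), (217, [436.5, 42.0, 95.2]), (218, [436.7, 42.0, 96.4]), (219, [436.7, 42.0, 97.9]), (220, [433.9, 41.8, 106.0]), (221, [433.5, 41.7, 108.5]), (222, [433.9, 41.8, 109.2]), (223, [434.0, 41.8, 110.4]), (224, [434.2, 41.9, 111.4]), (225, [434.0, 41.9, 113.3])]
253 [(212, [436.2, 43.9, 86.4]), (213, [435.6, 43.8, 89.7]), (214, [435.3, 43.8, 92.2]), (215, [435.8, 43.9, 92.6]), (216, [435.7, 43.9, 94.7]), (217, [435.3, 43.8, 97.4]), (218, [436.1, 43.9, 97.2]), (219, [434.5, 43.7, 102.5]), (220, [434.9, 43.8, 103.1]), (221, [435.5, 43.8, 103.4]), (222, [435.1, 43.8, 105.9]), (223, [435.3, 43.8, 106.8]), (224, [435.0, 43.8, 109.1]), (225, [435.6, 43.9, 109.1])]
257 [(212, [434.4, 46.4, 89.9]), (213, [434.1, 46.3, 92.5]), (214, [434.4, 46.4, 93.6]), (215, [434.0, 46.3, 96.4]), (216, [434.7, 46.4, 96.2]), (217, [435.0, 46.4, 97.2]), (218, [433.9, 46.2, 101.6]), (219, [433.8, 46.2, 103.4]), (220, [433.2, 46.0, 106.3]), (221, [433.3, 46.0, 107.6]), (222, [433.4, 46.0, 109.0]), (223, [433.1, 46.0, 111.2]), (224, [433.3, 46.0, 112.3]), (225, [433.2, 46.0, 113.8])]
```

View pics/w5.png

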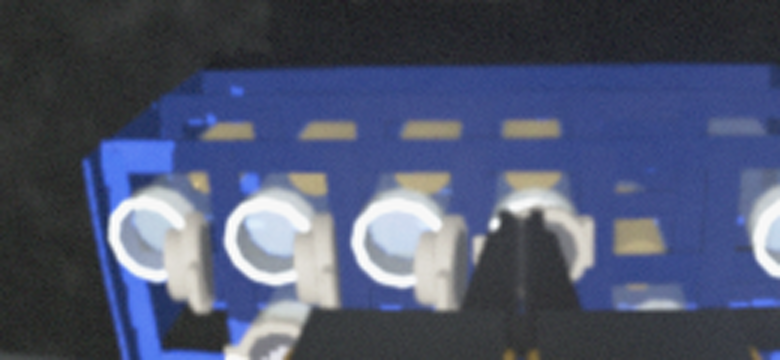

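Lid_1 has folded under the tip at about (520,230). I'll continue the sweep.

Emit:
arm_command --targets '[[[0,0,0],[0,-0.005,0.001],255],[[0,0,0],[0,-0.01,0.001],255],[[0,0,0],[0,-0.015,0.001],255],[[0,0,0],[0,-0.02,0.001],255],[[0,0,0],[0,-0.025,0.001],255],[[0,0,0],[0,-0.03,0.001],255],[[0,0,0],[0,-0.035,0.001],255],[[0,0,0],[0,-0.04,0.001],255]]'

```text
t: 6.95
eef_pos: [450.9, 6.1, 82.3]
tcp_rot: [-3.142, 0.0, -3.01]
ft_force: [0.7, 2.8, 4.3]
opening: 0.006
```

Emit:
arm_command --targets '[[[0,0,0],[0,-0.005,0],255],[[0,0,0],[0,-0.01,0],255],[[0,0,0],[0,-0.015,0],255],[[0,0,0],[0,-0.02,0],255],[[0,0,0],[0,-0.025,0],255],[[0,0,0],[0,-0.03,0],255],[[0,0,0],[0,-0.035,0],255],[[0,0,0],[0,-0.04,0],255]]'

```text
t: 7.75
eef_pos: [456.1, -33.6, 82.3]
tcp_rot: [-3.141, -0.0, -3.01]
ft_force: [0.1, 0.3, 0.5]
opening: 0.005
```

```bash
python3 look.py pics/w6.png
```

```text
7.75 [456.08842601 -33.557002    82.27271121] [-3.14147867e+00 -8.33920303e-05 -3.01039516e+00] [0.12920438 0.29609042 0.54802739] row -67.63333535220819 dx 0.0738360226465602
250 [(212, [448.6, -37.2, 81.0]), (213, [448.1, -37.2, 84.0]), (214, [448.3, -37.2, 85.4]), (215, [447.2, -37.3, 89.9]), (216, [446.5, -37.4, 93.2]), (217, [447.6, -37.2, 92.4]), (218, [447.4, -37.2, 94.6]), (219, [447.8, -37.2, 95.3]), (220, [444.5, -37.5, 104.6]), (221, [444.7, -37.5, 105.7]), (222, [444.4, -37.5, 107.9]), (223, [444.0, -37.5, 110.4]), (224, [444.2, -37.5, 111.2]), (225, [443.9, -37.5, 113.4])]
253 [(212, [449.9, -34.9, 77.1]), (213, [450.2, -34.9, 78.2]), (214, [450.1, -34.9, 80.2]), (215, [449.9, -34.9, 82.7]), (216, [450.2, -34.9, 83.7]), (217, [450.1, -34.9, 85.6]), (218, [448.7, -35.1, 90.8]), (219, [448.5, -35.1, 93.0]), (220, [448.9, -35.1, 93.8]), (221, [448.8, -35.1, 95.7]), (222, [445.7, -35.5, 104.4]), (223, [445.6, -35.5, 106.1]), (224, [445.5, -35.5, 107.8]), (225, [445.7, -35.5, 108.9])]
257 [(212, [477.9, -27.4, 5.1]), (213, [478.7, -27.3, 5.7]), (214, [480.1, -27.1, 5.0]), (215, [465.9, -29.5, 42.4]), (216, [467.5, -29.2, 40.7]), (217, [468.1, -29.2, 41.5]), (218, [469.0, -29.0, 41.4]), (219, [470.0, -28.9, 41.3]), (220, [443.6, -33.2, 105.3]), (221, [443.6, -33.3, 106.8]), (222, [444.0, -33.2, 107.5]), (223, [443.8, -33.3, 109.4]), (224, [443.4, -33.4, 111.9]), (225, [443.6, -33.3, 113.0])]
```

View pics/w6.png

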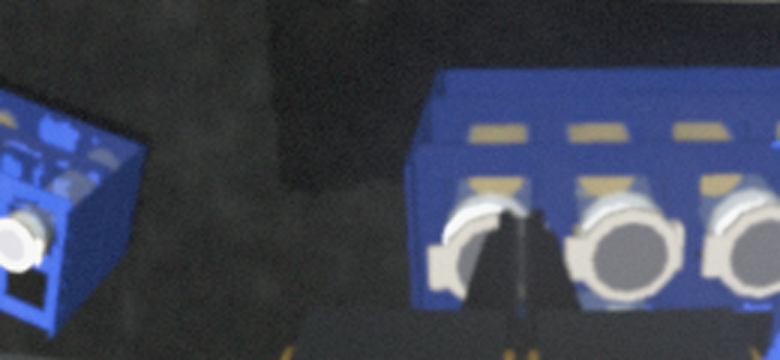

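All four lids are folded over, and lid_4 is under the tip. I'll move to the lid_4 tab and press in small steps, watching the force.

Emit:
arm_command --targets '[[[0,0,0],[0,-0.006,0],255],[[0,0,0],[0,-0.012,0],255],[[0,0,0],[0,-0.017,0],255],[[0,0,0],[0,-0.017,0.001],255],[[0,0,0],[0,-0.017,0.002],255],[[0,0,0],[0,-0.017,0.003],255],[[0,0,0],[0,-0.017,0.004],255]]'

```text
t: 8.5
eef_pos: [458.7, -50.1, 79.2]
tcp_rot: [-3.141, 0.001, -3.01]
ft_force: [-6.1, -2.0, 29.8]
opening: 0.001
```

Emit:
arm_command --targets '[[[0,0,0],[0,0,0.0005],255],[[0,0,0],[0,0,0.001],255]]'

```text
t: 8.7
eef_pos: [458.8, -50.1, 79.1]
tcp_rot: [-3.14, 0.002, -3.01]
ft_force: [-6.9, -1.9, 36.9]
opening: 0.005
```

The force was higher than I wanted: 37 N, with contact at eef z≈79.2, so lid_4 is home. I'll lift now and press the others less deep.

Emit:
arm_command --targets '[[[0,0,0],[0,0,-0.003],255],[[0,0,0],[0,0,-0.012],255],[[0,0,0],[0,0.01,-0.018],255],[[0,0,0],[0,0.02,-0.018],255],[[0,0,0],[0,0.03,-0.018],255],[[0,0,0],[0,0.03,-0.018],255]]'

```text
t: 9.3
eef_pos: [453.9, -18.8, 95.1]
tcp_rot: [3.141, -0.001, -3.009]
ft_force: [-1.0, 0.4, 0.3]
opening: 0.002
```

```bash
python3 look.py pics/w7.png
```

```text
9.3 [453.86534221 -18.79373988  95.12569038] [ 3.14137671e+00 -6.52271946e-04 -3.00877527e+00] [-0.95607943  0.42291748  0.26240571] row -52.72094936930926 dx -0.05138822197812942
250 [(212, [467.1, -20.3, 41.8]), (213, [468.2, -20.1, 41.4]), (214, [469.3, -20.0, 41.1]), (215, [469.8, -19.9, 42.0]), (216, [470.5, -19.8, 42.7]), (217, [471.5, -19.7, 42.6]), (218, [472.7, -19.5, 42.0]), (219, [473.5, -19.4, 42.3]), (220, [442.4, -22.7, 117.2]), (221, [441.8, -22.8, 120.2]), (222, [441.8, -22.8, 121.8]), (223, [442.0, -22.7, 122.8]), (224, [442.1, -22.7, 123.9]), (225, [442.0, -22.7, 125.7])]
253 [(212, [450.5, -19.8, 82.7]), (213, [448.4, -20.1, 90.0]), (214, [447.8, -20.1, 93.4]), (215, [448.4, -20.1, 93.7]), (216, [448.3, -20.1, 95.7]), (217, [448.5, -20.0, 97.1]), (218, [447.5, -20.2, 101.3]), (219, [447.3, -20.2, 103.4]), (220, [447.8, -20.1, 103.9]), (221, [448.7, -20.0, 103.7]), (222, [443.4, -20.7, 117.4]), (223, [443.2, -20.7, 119.4]), (224, [443.2, -20.7, 120.9]), (225, [443.0, -20.8, 122.8])]
257 [(212, [445.3, -17.7, 95.0]), (213, [445.2, -17.7, 97.0]), (214, [444.7, -17.8, 100.1]), (215, [444.7, -17.8, 102.0]), (216, [445.1, -17.8, 102.7]), (217, [446.1, -17.6, 102.1]), (218, [445.8, -17.7, 104.6]), (219, [447.3, -17.5, 102.7]), (220, [441.7, -18.4, 117.4]), (221, [441.8, -18.4, 118.8]), (222, [369.6, -30.5, 286.9]), (223, [441.5, -18.5, 122.7]), (224, [441.9, -18.5, 123.2]), (225, [441.2, -18.6, 126.3])]
```

View pics/w7.png

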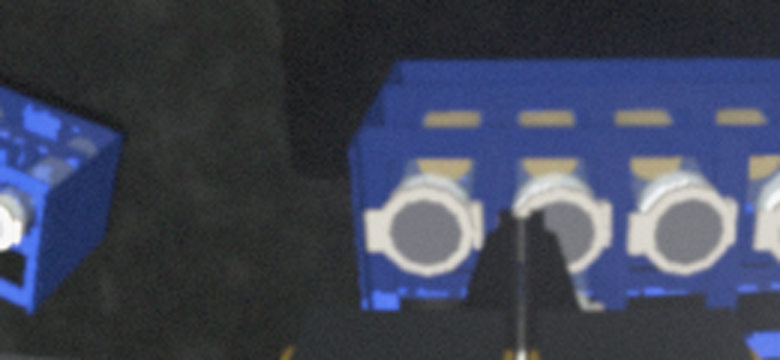

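Emit:
arm_command --targets '[[[0,0,0],[0,-0.002,0.005],255],[[0,0,0],[0,-0.002,0.01],255],[[0,0,0],[0,-0.002,0.013],255],[[0,0,0],[0,-0.002,0.0145],255],[[0,0,0],[0,-0.002,0.015],255],[[0,0,0],[0,-0.002,0.015],255]]'

```text
t: 9.95
eef_pos: [454.6, -22.3, 80.2]
tcp_rot: [-3.142, -0.0, -3.011]
ft_force: [0.1, 0.2, 0.5]
opening: 0.004
```

Emit:
arm_command --targets '[[[0,0,0],[0,0,0.0005],255],[[0,0,0],[0,0,0.0005],255]]'

```text
t: 10.15
eef_pos: [454.7, -22.2, 80.0]
tcp_rot: [-3.141, 0.0, -3.01]
ft_force: [-0.0, 0.0, 0.1]
opening: 0.004
```

Emit:
arm_command --targets '[[[0,0,0],[0,0,0.0005],255],[[0,0,0],[0,0,0.0005],255]]'

```text
t: 10.35
eef_pos: [454.8, -22.3, 79.7]
tcp_rot: [-3.141, 0.001, -3.01]
ft_force: [-2.2, -0.1, 7.6]
opening: 0.006
```

Emit:
arm_command --targets '[[[0,0,0],[0,0,0.0003],255],[[0,0,0],[0,0,0.0003],255]]'

```text
t: 10.55
eef_pos: [454.9, -22.3, 79.6]
tcp_rot: [-3.141, 0.001, -3.01]
ft_force: [-1.5, 0.1, 10.3]
opening: 0.004
```

Lid_3 is pressed with 10 N. Next is lid_2.

Emit:
arm_command --targets '[[[0,0,0],[0,0,-0.006],255],[[0,0,0],[0,0,-0.015],255],[[0,0,0],[0,0.01,-0.015],255],[[0,0,0],[0,0.02,-0.015],255],[[0,0,0],[0,0.03,-0.015],255],[[0,0,0],[0,0.03,-0.009],255],[[0,0,0],[0,0.03,-0.004],255],[[0,0,0],[0,0.03,-0.0015],255]]'

```text
t: 11.35
eef_pos: [450.6, 7.5, 79.7]
tcp_rot: [3.142, -0.001, -3.01]
ft_force: [-1.0, 0.1, 7.4]
opening: 0.007
```

Emit:
arm_command --targets '[[[0,0,0],[0,0,0.0005],255],[[0,0,0],[0,0,0.001],255],[[0,0,0],[0,0,0.001],255]]'

```text
t: 11.65
eef_pos: [450.7, 7.5, 79.7]
tcp_rot: [3.141, -0.0, -3.011]
ft_force: [-1.4, 2.6, 8.3]
opening: 0.004
```

Emit:
arm_command --targets '[[[0,0,0],[0,0,-0.006],255],[[0,0,0],[0,0,-0.015],255],[[0,0,0],[0,0.01,-0.015],255],[[0,0,0],[0,0.02,-0.015],255],[[0,0,0],[0,0.03,-0.015],255],[[0,0,0],[0,0.03,-0.009],255],[[0,0,0],[0,0.03,-0.004],255],[[0,0,0],[0,0.03,-0.001],255]]'

```text
t: 12.45
eef_pos: [446.6, 37.3, 79.7]
tcp_rot: [3.142, -0.001, -3.01]
ft_force: [-0.8, 0.2, 6.3]
opening: 0.006
```

Emit:
arm_command --targets '[[[0,0,0],[0,0,0.0005],255],[[0,0,0],[0,0,0.001],255],[[0,0,0],[0,0,0.001],255]]'

```text
t: 12.75
eef_pos: [446.7, 37.2, 79.6]
tcp_rot: [3.141, -0.0, -3.011]
ft_force: [-1.9, 3.9, 9.2]
opening: 0.004
```

Lid_1 is pressed with 9 N. Now I'll lift well clear, back off toward the robot, and look.

Emit:
arm_command --targets '[[[0,0,0],[0,0,-0.01],255],[[0,0,0],[0,0,-0.04],255],[[0,0,0],[0.0,0,-0.08],255],[[0,0,0],[0.0,0,-0.12],255],[[0,0,0],[0.02,0,-0.15],255],[[0,0,0],[0.02,0,-0.15],255]]'

```text
t: 13.35
eef_pos: [426.8, 34.4, 233.0]
tcp_rot: [-3.14, 0.005, -3.011]
ft_force: [0.9, 0.0, 0.5]
opening: 0.005
```

Run:
```python
from h import *
s=env.state(); c=get_calibration('wrist'); print(s['t'],s['eef_pos'],s['ft_force'])
p,d=read_camera('wrist'); R=c['world_from_camera'][:3,:3]
np.save('d8.npy',d)
cv2.imwrite("pics/w8.png",cv2.resize(p[140:250,150:350],None,fx=4,fy=4,interpolation=cv2.INTER_CUBIC))
# heights across each lid (5x5 median)
def P(u,v):
    o,r=ray('wrist',(u,v),c); D=d[v,u]; return o+r*D/(R.T@r)[2]
ex=np.array([.99,.141]);ey=np.array([-.141,.99]);o=np.array([446.5,33.4])
for n,y0 in (('1',15),('2',-15),('3',-45),('4',-75)):
    out=[]
    for k in (9,4,0,-4,-8,-11,-12):
        w=o+ey*(y0+k); u,v=map(lambda t:int(round(t)),proj('wrist',[*w,100],c))
        out.append(round(float(np.median([P(u+i,v+j)[2] for i in(0,) for j in(-1,0,1)])),1))
    print(n,out)
q,_=read_camera('scene'); cv2.imwrite("pics/s8.png",cv2.resize(q[150:260,170:310],None,fx=5,fy=5,interpolation=cv2.INTER_CUBIC))
```

```text
13.35 [426.82860581  34.37273627 232.97594842] [0.90129715 0.02850958 0.47593991]
1 [101.0, 101.5, 100.9, 101.1, 101.6, 99.9, 101.4]
2 [102.3, 101.1, 101.2, 100.9, 101.9, 101.4, 100.9]
3 [101.2, 101.6, 101.7, 101.5, 101.6, 101.4, 101.4]
4 [101.0, 102.0, 102.0, 102.1, 102.0, 101.5, 101.5]
```

View pics/w8.png

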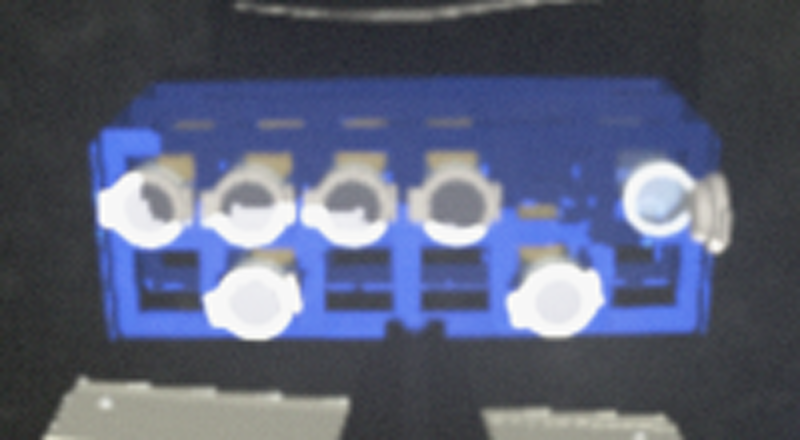

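View pics/s8.png

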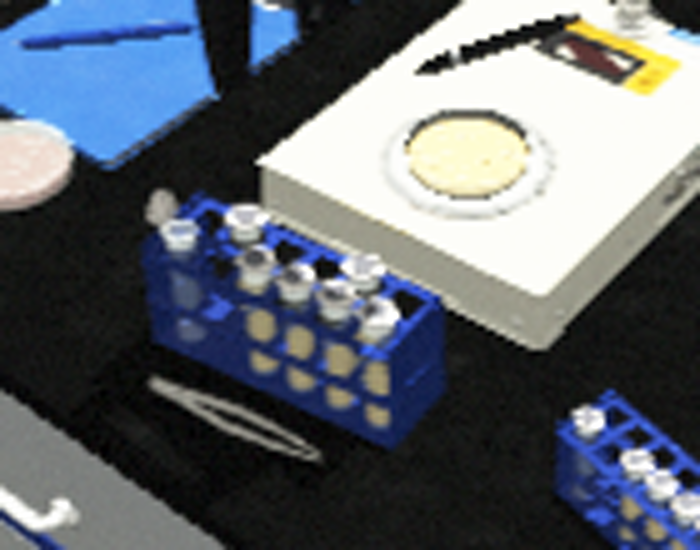

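All four lids look flat. One slope fit per lid before handing in.

Run:
```python
from h import *
c=get_calibration('wrist'); p,d=read_camera('wrist'); R=c['world_from_camera'][:3,:3]
U,V=np.meshgrid(range(150,350),range(140,250)); pts=[]
for u,v in zip(U.ravel(),V.ravel()):
    o,r=ray('wrist',(u,v),c); pts.append(o+r*d[v,u]/(R.T@r)[2])
pts=np.array(pts); q=pts[:,:2]-[446.5,33.4]; x=q@[.99,.141]; y=q@[-.141,.99]
for n,y0 in ((1,15),(2,-15),(3,-45),(4,-75),('back',-45),('back',45)):
    x0=30 if n=='back' else 0
    m=(np.abs(x-x0)<8)&(np.abs(y-y0)<8)&(pts[:,2]>94)&(pts[:,2]<125)
    f=np.polyfit(y[m],pts[m,2],1); print(n,m.sum(),'slope',f[0].round(3),'z',pts[m,2].mean().round(1))
m=(abs(x)<10)&(y>84)&(y<98)&(pts[:,2]>97); print('spare lid max z',np.percentile(pts[m,2],95))
s=env.state(); print(s['t'],s['ft_force'],s['qvel'].round(4))
```

```text
1 186 slope 0.005 z 101.5
2 190 slope 0.002 z 101.6
3 185 slope 0.013 z 101.4
4 175 slope -0.02 z 101.4
back 171 slope -0.037 z 101.0
back 169 slope -0.002 z 101.1
spare lid max z 122.90980758894831
13.5 [-0.17381618 -0.42528252 -0.29419126] [ 0.0025  0.0244  0.0034 -0.0002 -0.0007 -0.0011]
```

All four slopes are 0.02 rad or less, the lids are level with the shut vials behind them, and the spare lid still stands. I'm handing in.

```bash
python3 -c "
from cell import env
print(env.job_done())"
```

```text
the job is handed in; nothing more can be done
None
```

I folded the four agar lids over with one sweep of the closed fingertips, pressed each one at its tab, backed off and handed the job in at about 13.5 s of the 48 s allowed. No verdict was reported.

**Last checks**
- **Agar lids:** all four look shut. In the wrist depth image they slope 0.02 rad or less (the limit is 0.08) and sit within 1 mm of the shut vials behind them.
- **Spare lid:** still open, its top at about z = 123 mm.
- **Rack and bystanders:** the rack appears upright and where it was, and the two shut vials are seated. The tweezers are in place in the pictures, and I saw nothing else moved. I judged this by eye and did not measure rack or bystander movement.
- **Robot:** clear of everything, wrist force back to about zero.

**What disagreed or went badly**
- **Fingertip position:** the closed fingers really end about 22 mm above the reported TCP. My first pass therefore went over lid_1 without touching it. I corrected for this using depth readings.
- **Lid_4 press:** the wrist force reached about 37 N in the last reading, closer to the 40 N limit than intended, because I sent two press moves together without checking the force in between. The other three took 8 to 10 N each.
- **Depth bias:** the final depth heights read about 1.5 mm high on all the lids alike, so I judged the lids by slope and by comparison with the shut vials.

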